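Bring a dosing-pump eccentric to its high spot under a dial gauge

TASK

Slowly slide the dial gauge along its bed, fully home to its stop, so that its sprung plunger bears on the brass eccentric. Then turn the eccentric by its knob on the upright centre, watching the gauge, until its high spot pushes the plunger in as far as it will go, and let go so that it stays there. Keep the eccentric seated on its centre, handle the gauge and centre gently, and leave the other things on the bench alone.

Things in the scene. Friction and masses are not known exactly. Their poses are not given: they have to be found in the camera images.
- bench_centre: fixed steel bed plate, 110 mm (its x) by 300 mm (its y) by 12 mm, y from -65 to +235 mm; origin on the worktop under the axis of the upright centre; its z is that axis; its +y points from the centre towards the dial gauge
- centre_axis (a point): point on the axis of the upright centre where the hub rests, 34 mm above the worktop. The centre is a 16 mm steel pin that stands 26 mm up into the hub's bore (about 1 mm of play across)
- hub_knob (a point): centre of the round aluminium knob on top of the loose hub that sits on the upright centre; grip it from above at about this height. Knob 34 mm across, its sides upright from 68 to 102 mm above the worktop (top at 106), this point at 86 mm, on the turning axis. It turns with the eccentric any number of turns, with no stop, and stays where it is left
- gauge_post (a point): grip point on the black upright finger post of the gauge carriage, to pinch from above and slide it by: 14 mm across (17 at its head), from 36 to 84 mm above the worktop, this point at 66 mm; carriage top at 36 mm. Towards the centre the dial (55 mm across, face up, top at 57 mm) begins 26 mm from the post's axis. Carriage home: this point is 139 mm from the centre axis
- carriage (a joint): travel of the gauge carriage along the bed, m: 0 = fully back, 0.045 = fully home against its stop, nearest the centre. It slides towards the centre along the bed's -y; about 7 N of friction holds it where it is left, so that some 8 to 14 N are needed to push it home
- plunger (a joint): how far the gauge's plunger is pushed in, m: 0 = out, touching nothing, 0.016 = bottomed. Sprung out with 2 N + 0.3 N per mm; flat tip, 48 mm above the worktop, pointing along the bed's -y at the hub's axis. Carriage home: about 1.3 mm on the low spot, 11.3 mm on the high spot, a cosine of the hub's angle (5 mm amplitude) between. Never at the high spot at the start
- pointer (a joint): angle of the red pointer on the dial's face, rad: 400 rad per metre of plunger, 0 when the plunger is out, growing clockwise seen from above. The pointer starts towards the bed's +y; a long tick every 0.8 rad = 2 mm
- timer_c (a point): bystander: white bench timer lying on its back, 58x94x23 mm; its centre. Not to be disturbed
- rubber_stopper_c (a point): bystander: grey rubber bung, 35 mm wide, 28 high; its centre. Not to be disturbed
- petri_dish_c (a point): bystander: clear flat dish, 66 mm wide, 12 high; its centre. Not to be disturbed
- marker_c (a point): bystander: black and white marker lying on its side, 131 mm long; its centre. Not to be disturbed
- white_jar_c (a point): bystander: white plastic jar with lid, 82 mm wide, 78 high; its centre. Not to be disturbed
- hub: the loose hub (0.4 kg) with knob and eccentric; origin on the axis at its underside, z up. Under the knob, 40 to 56 mm above the worktop, a brass disc 60 mm across is clamped on it 5 mm off centre: its rim stands 25 to 35 mm from the axis. At which angle it is clamped differs each time; the hub's own axes do not tell it
Not all that is in view belongs to the job. Leave any green look-alike of the hub alone.

How it is judged:
On the way, in this order (a step that is already met when the one before it is completed fails the run):
1. the gauge carriage is fully home and its plunger bears on the eccentric (value of joint carriage above 0.0446 m and value of joint plunger above 0.0004 m), for 0.2 s.
2. the eccentric is turned so that its high spot is under the plunger (value of joint plunger above 0.0109 m), for 0.2 s.
At the end, for the whole second after the job is handed in: The carriage is home (within 0.4 mm of its stop), the plunger stands within about 0.5 mm of its reading on the high spot (more than 10.9 mm), the hub sits upright on its centre (within 2.5 mm and 0.06 rad), released and at rest (value of joint carriage above 0.0446 m and value of joint plunger between 0.0109 and 0.0135 m and distance between hub_knob and bench_centre below 0.0885 m and angle between hub_knob's own z axis and vertical below 0.06 rad and linear speed of hub below 0.01 m/s); the robot touches nothing.
It fails at once if the hub is lifted off its centre (more than 8 mm) (height (world z) of hub_knob above 0.094 m).
It fails at once if the carriage is slammed (faster than 0.25 m/s) (velocity of joint carriage above 0.25 m/s).
It fails at once if the plunger is rammed to the end of its travel (pushed in more than 14.5 mm) (value of joint plunger above 0.0145 m).
It fails at once if the hub is forced against the centre (more than 50 N in all) (contact force between hub and bench_centre above 50 N).
It fails at once if a bystander is disturbed (moved more than 30 mm) (distance of any of timer_c, rubber_stopper_c, petri_dish_c, marker_c, white_jar_c from where it was at the start of the episode above 0.03 m).
It also fails if it takes over 72 s, if anything falls off the work surface, if the arm or the gripper's body presses on something with over 40 N, if the wrist force passes 120 N, or if a joint passes its speed limit or range.

ROBOT

A 7-joint arm with a two-finger parallel gripper is mounted at the origin on a cart in front of the work surface, level with it; the furniture and walls round the work are solid. World frame = base frame: x ahead of the robot, y to its left, z up, the work surface at z = 0. Lengths are in m, angles in rad, forces in N, time in s.
With the tool pointing down it reaches from about 0.4 to 0.9 m from the base axis. Payload 5.5 kg.
Tool frame: the origin (TCP) lies midway between the tips of the shut fingers; the grasp point (between the pads) lies 19 mm behind it (manip.grip_depth is the distance from the TCP to the grasp point, in m); z points along the fingers, x is the direction in which the jaws open and shut, and the axes are right-handed (so a half turn about z gives the same grasp; the last joint's range is limited). The gripper opens to 92 mm and grips with 3 to 60 N. Pads are 19 mm wide; open, the fingers measure 130 mm over their backs; the gripper's body (75 mm by 190 mm) begins 47 mm behind the grasp point.
Start: joints at [-0.897, 0.501, -0.427, 1.55, 0.221, 1.138, -0.21], TCP at [0.26, 0.596, 0.227] pointing down, gripper open.
Joint ranges: [-2.88, 2.88], [-0.31, 2.03], [-1.54, 1.56], [0.2, 2.42], [-1.41, 4.55], [0.19, 2.02], [-2.57, 2.57]. Speed limits (rad/s): [2.57, 2.57, 3.14, 3.14, 3.14, 3.14, 3.14].

INTERFACE

Orientations are given as a unit quaternion [x, y, z, w].
In Python, from bench import manip, effector, viewer gives the robot as it stands. Calls block until the motion is done:
- manip.move_pose(position, orientation): joint-space move of the TCP to a pose.
- manip.servo_line(position, ori=None, vel=0.15): straight line of the TCP; ori=None keeps the orientation; vel is the mean speed in m/s.
- manip.movej(angles): joint-space move.
- effector.open_jaws() and effector.close(f_grip=None): open the fingers fully, or close them until they stop; f_grip is the grip in N (None keeps the last).
- manip.sleep(seconds).
- manip.solve_ik(position, orientation): joint angles nearest the present ones, or None.
- viewer.get_image(name): name is "side" or "top" or "wrist"; returns the picture (400x640x3 uint8, red, green, blue); there is no depth.
- viewer.get_calibration(name): a dict with "vfov" (degrees; the focal length in pixels is half the picture's height over the tangent of half this angle, whatever the lens; pixels are square), "cx", "cy" (the principal point, pixels), "dist_coeffs" ([k1, k2, p1, p2, k3] as OpenCV has them; the pictures are not rectified), "eye" and "attitude" of the camera in the world. Camera axes: x right, y down, z forward; pixel columns grow to the right and rows downward; lengths in m; the calibration is good to about 2 mm. A picture is of the moment at which its call begins: read the wrist's pose just before it. get_calibration takes no time and is no camera call; for the wrist camera it gives the pose at the moment of the call.
A pose or a line that the arm cannot do raises manip.PlanningError and nothing moves.
- manip.hand_in(): hands the job in, once; it reports no verdict.
Readings, each from a call of its own:
- manip.current_clock(): time.
- manip.current_q(): joint angles.
- manip.current_joint_velocities(): joint speeds.
- manip.current_tau(): joint torques, N m.
- manip.current_tool_pos(): TCP position.
- manip.current_tcp_rot(): TCP orientation.
- manip.current_force(): force on the tool from outside, world axes, zero at the start.
- manip.current_wrist_torque(): the same for the moment, N m.
- manip.current_finger_gap(): finger opening in m.
Only numpy, scipy, OpenCV 4.12 (cv2) and the standard library are available. Lean on these libraries where they do the work, as an engineer would, in place of code of your own. Each camera call takes 0.05 s, during which the arm holds its last target.

## Working session

There is one attempt and no reset: what is moved stays moved. The work goes in short steps, each a Python script; the robot and the scene stay as the last script left them, time stands still between calls to the robot, and variables do not carry over. Pictures are saved under pics/ and viewed, and the job is handed in when it is done.

```bash
mkdir -p pics; ls; python3 - <<'E'
from bench import manip, effector, viewer
import cv2
print(manip.current_clock(), manip.current_tool_pos(), manip.current_tcp_rot(), manip.grip_depth)
for n in ["side","top","wrist"]:
    print(n, viewer.get_calibration(n))
    cv2.imwrite(f"pics/{n}0.png", viewer.get_image(n)[:,:,::-1])
E
```

```text
pics
0.0 [0.2593182  0.59527106 0.22568269] [ 8.36452000e-01  5.48039333e-01 -8.34883327e-04  4.93470848e-04] 0.0188
side {'vfov': 57.751710909477154, 'cx': 319.80280281131496, 'cy': 195.62615623662455, 'dist_coeffs': array([0.02383476, 0.        , 0.        , 0.        , 0.        ]), 'eye': array([ 0.27201158, -0.94027383,  0.7454557 ]), 'attitude': array([ 0.88153827, -0.10615308,  0.06733159, -0.45506951])}
top {'vfov': 50.81493699226968, 'cx': 317.6511419871991, 'cy': 199.03727612632773, 'dist_coeffs': array([-0.10406046,  0.        ,  0.        ,  0.        ,  0.        ]), 'eye': array([ 0.42912373, -0.02327702,  1.44045273]), 'attitude': array([-0.69972313,  0.71326488, -0.03586876,  0.01881972])}
wrist {'vfov': 68.91671651636906, 'cx': 323.2947646598115, 'cy': 191.36484984404254, 'dist_coeffs': array([-0.00033161,  0.        ,  0.        ,  0.        ,  0.        ]), 'eye': array([0.19434373, 0.62303161, 0.38380364]), 'attitude': array([0.828707  , 0.54348045, 0.07265534, 0.11222706])}
```

View pics/side0.png

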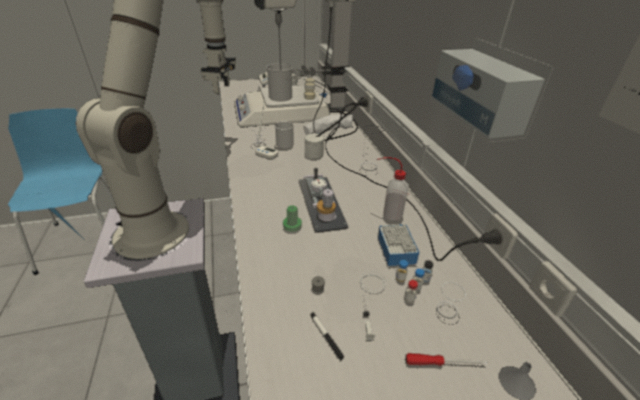

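View pics/top0.png

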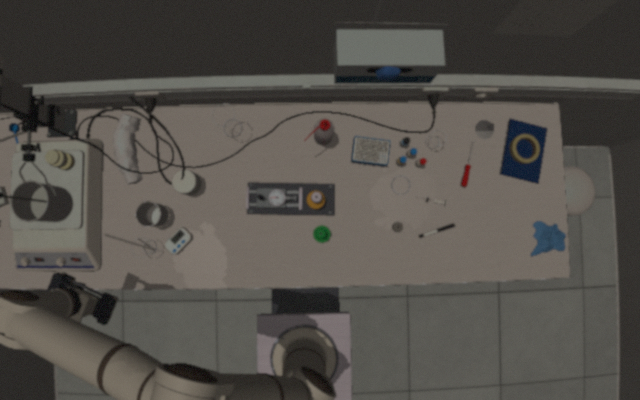

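View pics/wrist0.png

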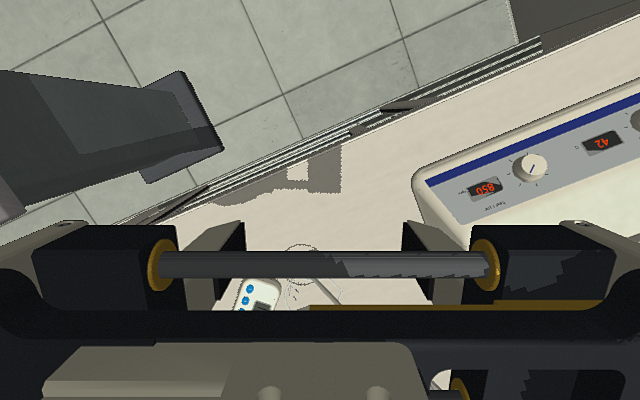

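The top view shows the dark bed at about (248-335, 183-215). The candidates for the hub are the brass hub at (316,200) and the green look-alike at (322,234). I'll crop in closer to check.

```bash
cat > h.py <<'E'
import numpy as np, cv2
from scipy.spatial.transform import Rotation as R
from bench import manip, effector, viewer
def cam(n):
    c=viewer.get_calibration(n); f=200/np.tan(np.radians(c['vfov']/2))
    K=np.array([[f,0,c['cx']],[0,f,c['cy']],[0,0,1]])
    return K,c['dist_coeffs'],c['eye'],R.from_quat(c['attitude']).as_matrix()
def pix2w(C,uv,z):
    K,d,e,A=C
    p=cv2.undistortPoints(np.array(uv,float).reshape(-1,1,2),K,d).reshape(-1,2)
    r=np.c_[p,np.ones(len(p))]@A.T
    return e+r*((z-e[2])/r[:,2])[:,None]
def w2pix(C,P):
    K,d,e,A=C
    P=np.array(P,float).reshape(-1,3)
    return cv2.projectPoints((P-e)@A,np.zeros(3),np.zeros(3),K,d)[0].reshape(-1,2)
def crop(im,x0,y0,x1,y1,s,name):
    c=cv2.resize(im[y0:y1,x0:x1],None,fx=s,fy=s,interpolation=cv2.INTER_CUBIC)
    cv2.imwrite(f"pics/{name}.png",c[:,:,::-1])
E
python3 - <<'E'
from h import *
im=cv2.imread("pics/top0.png")[:,:,::-1]
crop(im,240,170,345,250,7,"topc")
im=cv2.imread("pics/side0.png")[:,:,::-1]
crop(im,270,155,370,245,6,"sidec")
E
```

```text
(no output)
```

View pics/topc.png

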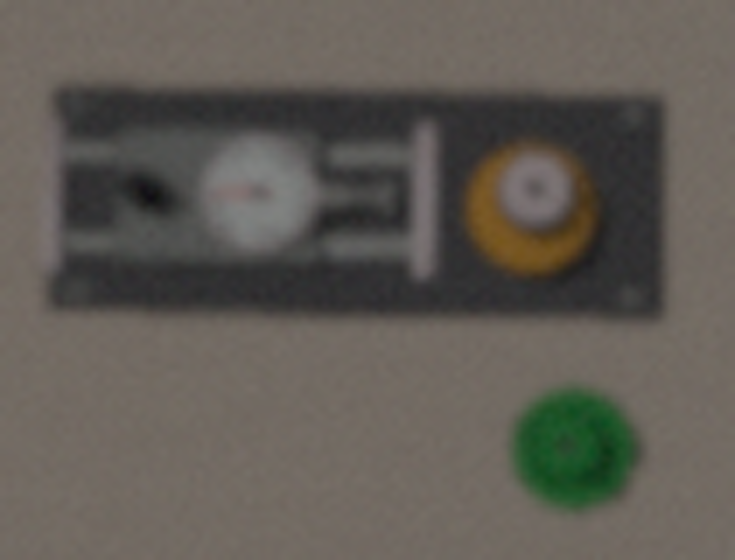

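View pics/sidec.png

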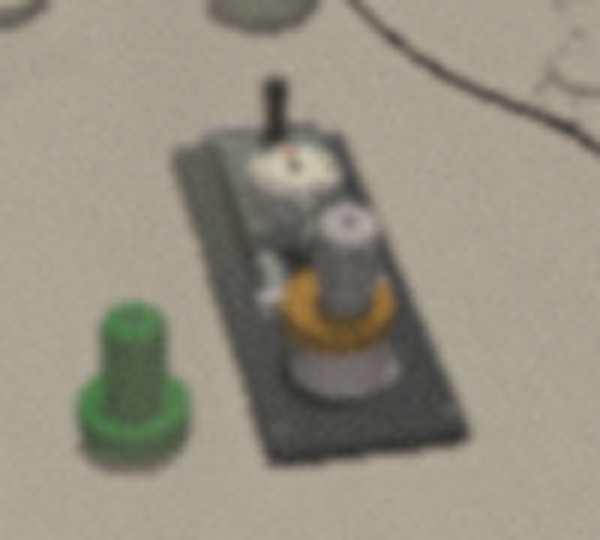

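```bash
python3 - <<'E'
from h import *
C=cam("top")
o=lambda L:[((x+.5)/7-.5+240,(y+.5)/7-.5+170) for x,y in L]
co=pix2w(C,o([(57,90),(662,98),(658,316),(52,308)]),0.012); print(co.round(4))
P=co[:,:2]
# local corners: +y toward left; x axis = y rotated -90: if +y=world+y, +x=world+x
L=np.array([[.055,.235],[.055,-.065],[-.055,-.065],[-.055,.235]])
A=L-L.mean(0);B=P-P.mean(0)
th=np.arctan2((A[:,0]*B[:,1]-A[:,1]*B[:,0]).sum(),(A*B).sum())
Rm=np.array([[np.cos(th),-np.sin(th)],[np.sin(th),np.cos(th)]])
t=P.mean(0)-Rm@L.mean(0)
print("th",th,"origin",t,"resid",(P-(L@Rm.T+t)).round(4).tolist())
print("knob top",pix2w(C,o([(538,188)]),0.106), "disc",pix2w(C,o([(532,210)]),0.056))
pt=pix2w(C,o([(130,186)]),0.084);print("post head",pt,"local",(pt[:,:2]-t)@Rm)
print("dial",(pix2w(C,o([(260,192)]),0.057)[:,:2]-t)@Rm)
print("green",pix2w(C,o([(568,445)]),0.1))
S=cam("side"); im=cv2.imread("pics/side0.png")[:,:,::-1].copy()
def W(l): return np.r_[Rm@np.array(l[:2])+t,l[2]]
for l in [(0,0,.106),(0,.184,.084),(.055,.235,.012),(.055,-.065,.012),(-.055,-.065,.012),(-.055,.235,.012)]: 
    uv=w2pix(S,W(l))[0]; print(l,uv.round(1),"crop",((uv-[270,155])*6).round())
E
```

```text
[[ 0.6007  0.1786  0.012 ]
 [ 0.5915 -0.1163  0.012 ]
 [ 0.4851 -0.1119  0.012 ]
 [ 0.4945  0.1818  0.012 ]]
th -0.0319883372289373 origin [ 0.54024154 -0.05190855] resid [[-0.002, -0.0026], [-0.0016, 0.0023], [0.0019, 0.0032], [0.0017, -0.0029]]
knob top [[ 0.54066568 -0.05279906  0.106     ]] disc [[ 0.53449627 -0.05087165  0.056     ]]
post head [[0.54685857 0.13497086 0.084     ]] local [[0.00063671 0.18699543]]
dial [[0.00088541 0.12896451]]
green [[ 0.4239091  -0.06422153  0.1       ]]
(0, 0, 0.106) [327.8 191.8] crop [347. 221.]
(0, 0.184, 0.084) [315.4 167.9] crop [272.  77.]
(0.055, 0.235, 0.012) [326.5 176. ] crop [339. 126.]
(0.055, -0.065, 0.012) [348.7 226.1] crop [472. 427.]
(-0.055, -0.065, 0.012) [314.4 230.5] crop [266. 453.]
(-0.055, 0.235, 0.012) [297.9 178.9] crop [167. 143.]
```

```bash
cat >> h.py <<'E'
TH=-0.032; T=np.array([0.5402,-0.0519])
def W(x,y,z):
    c,s=np.cos(TH),np.sin(TH); return np.array([T[0]+c*x-s*y,T[1]+s*x+c*y,z])
def Q(yaw):  # tool down, tool x at world angle yaw
    return (R.from_euler('z',yaw)*R.from_euler('x',np.pi)).as_quat()
E
python3 - <<'E'
from h import *
q=manip.current_tcp_rot(); p=manip.current_tool_pos(); c=viewer.get_calibration("wrist")
Rt=R.from_quat(q)
print("cam in tool",Rt.inv().apply(c['eye']-p), "axes",(Rt.inv()*R.from_quat(c['attitude'])).as_matrix().round(2).tolist())
print("tool x", Rt.as_matrix()[:,0])
for nm,pos in [("post",W(0,.184,.15)),("postlow",W(0,.184,.047)),("home",W(0,.139,.047)),("knob",W(0,0,.067)),("knobhi",W(0,0,.15))]:
  for y in np.radians([-180,-135,-105,-90,-60,-45,-15,0,15,45,75,90,135]):
    s=manip.solve_ik(pos,Q(TH+y))
    print(nm,round(np.degrees(y)), None if s is None else np.round(s,2))
E
```

```text
cam in tool [-0.0008444  -0.07069362 -0.15803885] axes [[1.0, 0.0, 0.0], [-0.0, 0.96, 0.27], [-0.0, -0.27, 0.96]]
tool x [ 0.39929893  0.91681956 -0.00150135]
post -180 [ 0.21  0.48 -0.64  1.84  0.35  0.94  2.53]
post -135 [-1.18  0.87  1.35  1.88 -0.93  1.21 -1.88]
post -105 [-0.51  0.41  0.28  1.86 -0.14  0.89 -2.03]
post -90 [-0.47  0.41  0.23  1.86 -0.12  0.88 -1.79]
post -60 [-0.39  0.4   0.13  1.86 -0.07  0.88 -1.31]
post -45 [-0.35  0.4   0.08  1.86 -0.04  0.88 -1.07]
post -15 [-0.28  0.4  -0.01  1.86  0.    0.88 -0.58]
post 0 [-0.24  0.4  -0.05  1.86  0.03  0.89 -0.34]
post 15 [-0.2   0.4  -0.1   1.85  0.05  0.89 -0.1 ]
post 45 [-0.13  0.41 -0.19  1.85  0.1   0.89  0.38]
post 75 [-0.05  0.42 -0.29  1.85  0.15  0.9   0.87]
post 90 [-0.04  0.42 -0.31  1.85  0.16  0.9   1.12]
post 135 [ 0.08  0.44 -0.46  1.84  0.24  0.91  1.83]
postlow -180 [ 0.2   0.64 -0.62  1.89  0.53  0.77  2.39]
postlow -135 [-1.07  0.92  1.13  1.93 -1.01  1.01 -1.85]
postlow -105 [-0.5   0.57  0.27  1.92 -0.23  0.69 -1.95]
postlow -90 [-0.45  0.56  0.2   1.92 -0.17  0.68 -1.74]
postlow -60 [-0.38  0.56  0.
[... 1853 characters left out ...]
 [-0.87  0.83  1.36  1.93 -0.9   1.18 -2.34]
knobhi -135 [-0.79  0.64  1.13  1.93 -0.69  1.03 -1.73]
knobhi -105 [-0.24  0.39  0.35  1.91 -0.17  0.87 -1.67]
knobhi -90 [-0.19  0.38  0.29  1.91 -0.14  0.87 -1.43]
knobhi -60 [-0.14  0.38  0.23  1.91 -0.11  0.87 -0.93]
knobhi -45 [-0.12  0.37  0.2   1.91 -0.1   0.87 -0.69]
knobhi -15 [-0.07  0.37  0.14  1.91 -0.07  0.87 -0.19]
knobhi 0 [-0.04  0.37  0.11  1.91 -0.05  0.87  0.06]
knobhi 15 [-0.02  0.37  0.08  1.91 -0.04  0.87  0.31]
knobhi 45 [ 0.05  0.37 -0.01  1.9   0.    0.87  0.8 ]
knobhi 75 [ 0.12  0.37 -0.08  1.9   0.04  0.87  1.29]
knobhi 90 [ 0.14  0.37 -0.12  1.9   0.06  0.87  1.53]
knobhi 135 [ 0.26  0.38 -0.26  1.9   0.12  0.88  2.26]
```

The choice is clear: the brass hub at (316,200) is on the bed, and the green one at (322,234) stands beside it. I'm moving above the post and refining with the wrist camera.

```bash
python3 - <<'E'
from h import *
manip.move_pose(W(0,.184,.19),Q(TH))
print(manip.current_clock(),manip.current_tool_pos())
C=cam("wrist"); im=viewer.get_image("wrist")
np.savez("c1.npz",K=C[0],d=C[1],e=C[2],A=C[3])
cv2.imwrite("pics/w1.png",im[:,:,::-1])
for l in [(0,.184,.084),(0,0,.106),(-.055,-.065,.012),(.055,-.065,.012)]: print(l,w2pix(C,W(*l))[0].round(1))
E
```

```text
2.125 [0.54583291 0.13400302 0.19007532]
(0, 0.184, 0.084) [323.4 191.2]
(0, 0, 0.106) [322.7 368.6]
(-0.055, -0.065, 0.012) [283.5 348.7]
(0.055, -0.065, 0.012) [361.8 349. ]
```

View pics/w1.png

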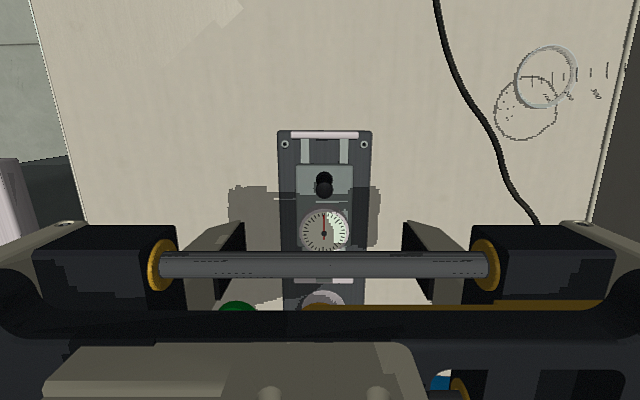

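```bash
python3 - <<'E'
from h import *
im=cv2.imread("pics/w1.png")[:,:,::-1]
crop(im,270,120,380,245,6,"w1c")
E
```

```text
(no output)
```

View pics/w1c.png

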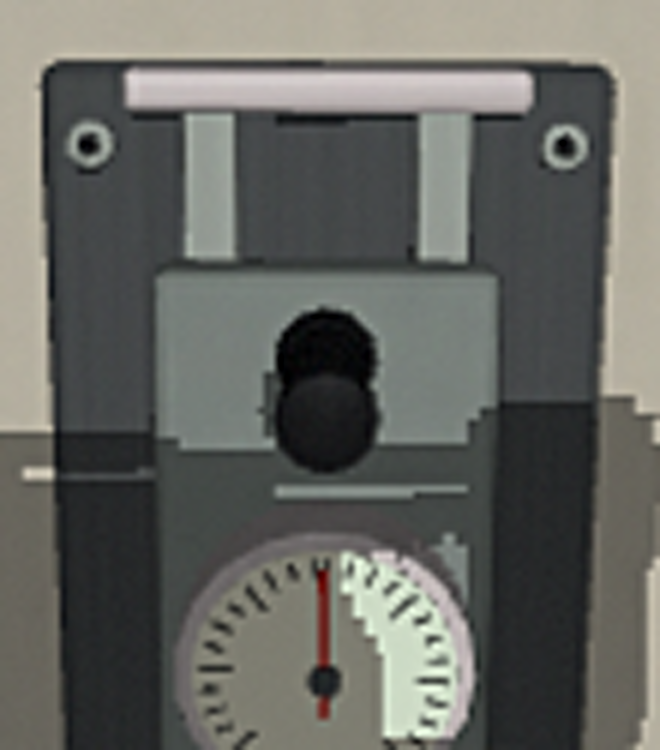

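```bash
python3 - <<'E'
from h import *
manip.servo_line(W(.0006,.185,.047),vel=0.1)
print(manip.current_clock(),manip.current_tool_pos(),manip.current_force())
effector.close(f_grip=30)
print(manip.current_clock(),manip.current_finger_gap(),manip.current_force())
im=viewer.get_image("wrist");cv2.imwrite("pics/w2.png",im[:,:,::-1])
E
```

```text
3.7583 [0.54727365 0.13310752 0.04766737] [-0.07834731  0.0818102   0.59989763]
4.9417 0.015285395443887954 [-0.28878217 -0.11334849  0.85788886]
```

View pics/w2.png

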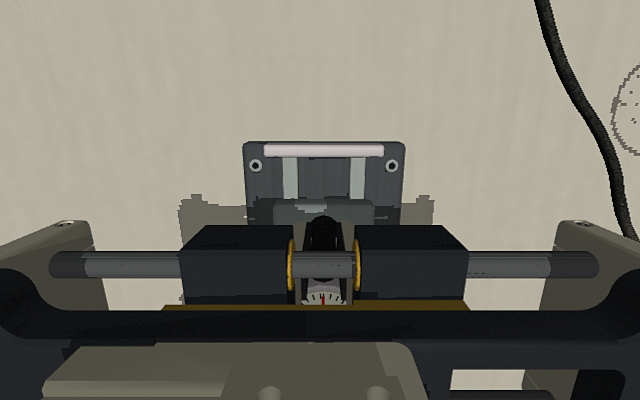

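```bash
python3 - <<'E'
from h import *
y0=None
for y in [.183,.175,.165,.155,.147,.143,.140,.139,.138,.137]:
    manip.servo_line(W(.0006,y,.047),vel=0.03)
    p=manip.current_tool_pos(); c,s=np.cos(TH),np.sin(TH); d=p[:2]-T
    f=manip.current_force()
    print(y,"local",np.round([c*d[0]+s*d[1],-s*d[0]+c*d[1]],4),f.round(2),round(manip.current_clock(),2))
    if f[1]>25: break
im=viewer.get_image("wrist");cv2.imwrite("pics/w3.png",im[:,:,::-1])
im=viewer.get_image("top");crop(im,240,170,345,250,7,"t3")
E
```

```text
0.183 local [0.0003 0.1846] [-1.11  4.6  -0.89] 5.24
0.175 local [0.0004 0.1768] [-1.26  5.82 -1.23] 5.66
0.165 local [0.0004 0.1668] [-0.71  5.58 -0.61] 6.14
0.155 local [0.0003 0.1567] [-1.22  4.65  0.58] 6.62
0.147 local [0.0003 0.1488] [-0.74  6.2  -0.26] 7.04
0.143 local [0.0003 0.1459] [-0.99  7.74 -1.14] 7.33
0.14 local [0.0003 0.1435] [ 0.21  9.14 -1.73] 7.58
0.139 local [0.0003 0.1429] [-0.99  9.44 -2.  ] 7.83
0.138 local [0.0003 0.1421] [ 0.14 10.29 -1.48] 8.07
0.137 local [0.0003 0.1413] [-1.14 10.4  -1.98] 8.32
```

View pics/w3.png

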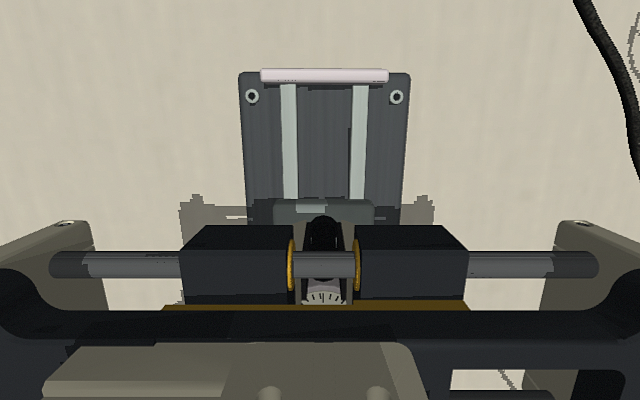

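View pics/t3.png

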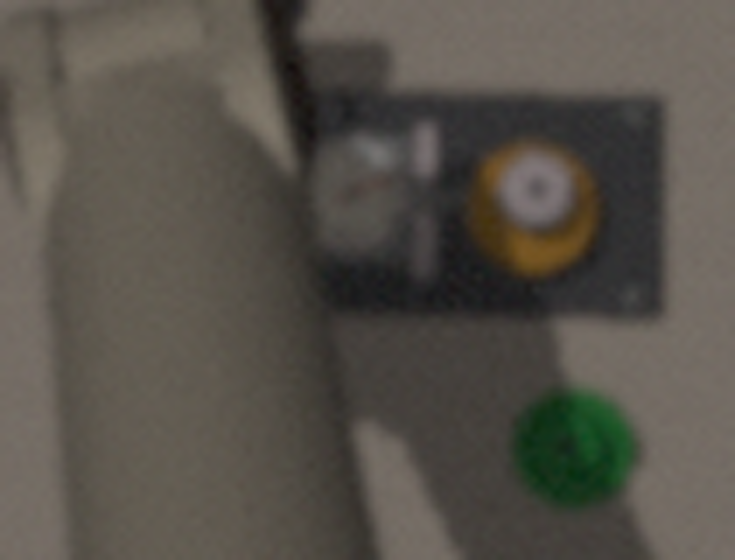

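```bash
python3 - <<'E'
from h import *
pl=None
for y in np.arange(.136,.1235,-.001):
    manip.servo_line(W(.0006,y,.047),vel=0.02)
    p=manip.current_tool_pos(); c,s=np.cos(TH),np.sin(TH); d=p[:2]-T
    f=manip.current_force()
    print(round(y,4),"local",np.round([c*d[0]+s*d[1],-s*d[0]+c*d[1]],4),f.round(2),round(manip.current_clock(),2))
    if f[1]>22: break
im=viewer.get_image("wrist");cv2.imwrite("pics/w4.png",im[:,:,::-1])
E
```

```text
0.136 local [0.0003 0.1404] [-0.45 11.77 -2.63] 8.68
0.135 local [0.0003 0.1404] [-0.11 12.26 -2.89] 8.93
0.134 local [0.0003 0.1404] [-0.08 14.72 -2.28] 9.18
0.133 local [0.0003 0.1404] [-0.43 17.66 -4.35] 9.43
0.132 local [0.0003 0.1403] [-1.43 18.19 -3.99] 9.68
0.131 local [0.0003 0.1404] [ 0.43 20.8  -4.19] 9.93
0.13 local [0.0003 0.1403] [ 0.26 22.79 -5.02] 10.18
```

```bash
python3 - <<'E'
from h import *
manip.servo_line(W(.0006,.138,.047),vel=0.04)
print(manip.current_force().round(2))
effector.open_jaws()
print(manip.current_clock(),manip.current_force().round(2),manip.current_finger_gap())
manip.servo_line(W(.0006,.138,.16),vel=0.2)
# view of dial & hub : move to above hub
manip.move_pose(W(0,.05,.19),Q(TH))
C=cam("wrist"); im=viewer.get_image("wrist");cv2.imwrite("pics/w5.png",im[:,:,::-1])
np.savez("c5.npz",K=C[0],d=C[1],e=C[2],A=C[3])
for l in [(0,.139,.084),(0,0.0855,.057),(0,0,.106)]: print(l,w2pix(C,W(*l))[0].round(1))
im=viewer.get_image("top");crop(im,240,170,345,250,7,"t5")
print(manip.current_clock())
E
```

```text
[-1.46  8.26 -0.45]
11.85 [-0.59 -0.43 -0.17] 0.09184339163921892
(0, 0.139, 0.084) [324.1  86.4]
(0, 0.0855, 0.057) [324.2 146. ]
(0, 0, 0.106) [324.4 247.3]
13.125
```

View pics/w5.png

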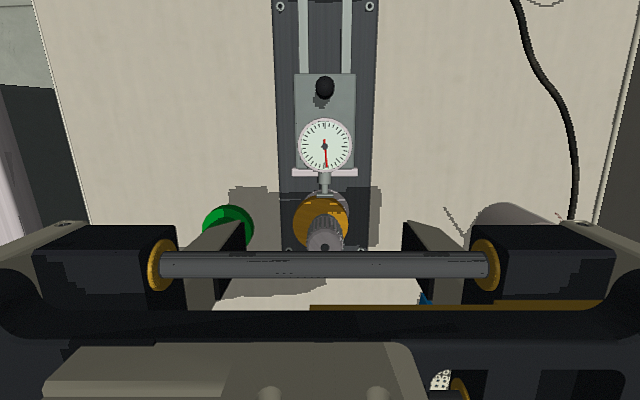

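View pics/t5.png

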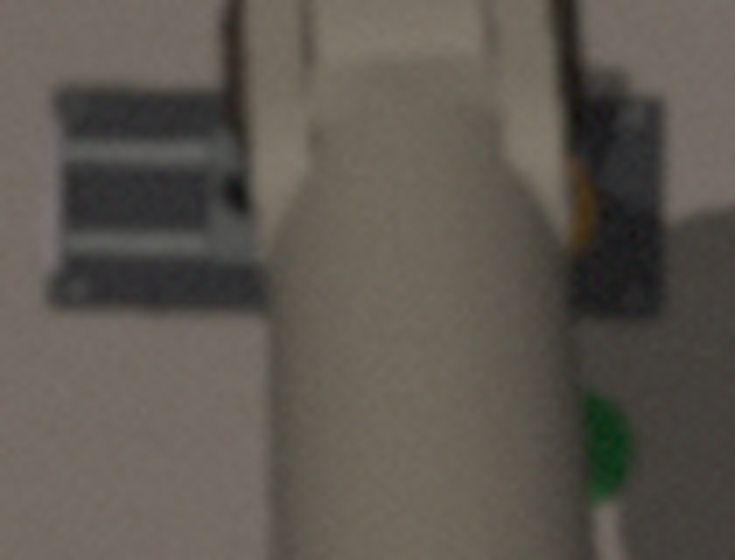

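```bash
python3 - <<'E'
from h import *
im=cv2.imread("pics/w5.png")[:,:,::-1]
crop(im,270,65,380,255,4,"w5c")
crop(im,290,110,360,180,8,"w5d")
E
```

```text
(no output)
```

View pics/w5c.png

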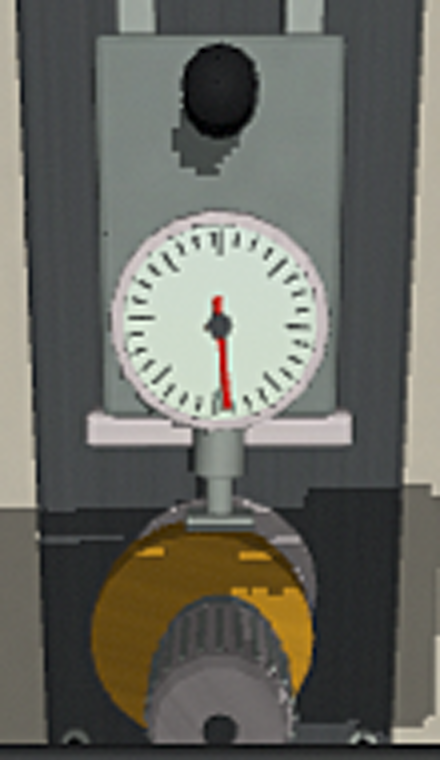

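View pics/w5d.png

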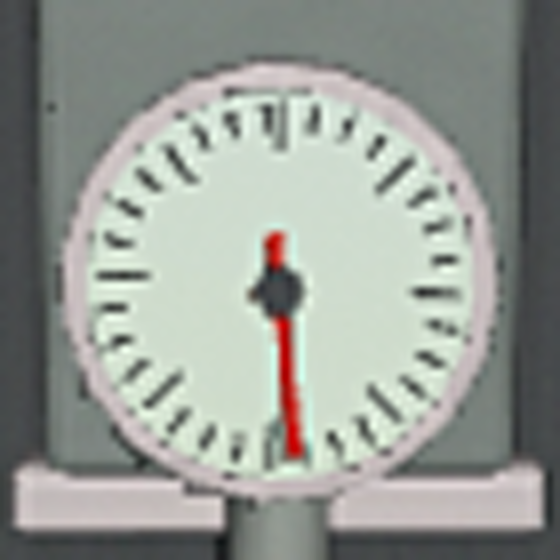

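The carriage sits flush with its stop bar at crop (425-440). The pointer reads about 3.04 rad, or 7.6 mm, so the high spot is about 75° away. The disc's bulge points along bed -x (left), so it needs a clockwise turn seen from above. I'm gripping the knob at yaw +75° and turning to about 0.

```bash
cat >> h.py <<'E'
def dial(C,im,z=.0575,c=(0,.0855)):
    """pointer angle clockwise from bed +y, from red pixels rectified onto dial plane"""
    n=240; h=.03
    g=np.linspace(h,-h,n); yy,xx=np.meshgrid(g,-g,indexing='ij')
    P=np.array([W(c[0]+a,c[1]+b,z) for a,b in zip(xx.ravel(),yy.ravel())])
    uv=w2pix(C,P).astype(np.float32).reshape(n,n,2)
    return cv2.remap(np.ascontiguousarray(im),uv[...,0],uv[...,1],cv2.INTER_CUBIC)
def ptr(r):
    i=r.astype(int); m=(i[...,0]-np.maximum(i[...,1],i[...,2])>70)
    ys,xs=np.nonzero(m)
    return m,len(ys)
E
python3 - <<'E'
from h import *
d=np.load("c5.npz"); C=(d['K'],d['d'],d['e'],d['A'])
im=cv2.imread("pics/w5.png")[:,:,::-1]
cv2.imwrite("pics/rect5.png",dial(C,im)[:,:,::-1])
x,y=.0003,.0005
manip.move_pose(W(x,y,.15),Q(TH+np.radians(78)))
print(manip.current_clock())
manip.servo_line(W(x,y,.068),vel=.1)
print(manip.current_clock(),manip.current_tool_pos()-W(x,y,.068),manip.current_force().round(2))
C=cam("wrist");im=viewer.get_image("wrist");cv2.imwrite("pics/w6.png",im[:,:,::-1])
cv2.imwrite("pics/rect6.png",dial(C,im)[:,:,::-1])
E
```

```text
14.3583
15.325 [5.70679912e-04 2.91782032e-05 5.44202575e-04] [-0.22  0.45  0.39]
```

View pics/rect5.png

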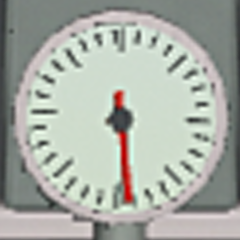

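View pics/w6.png

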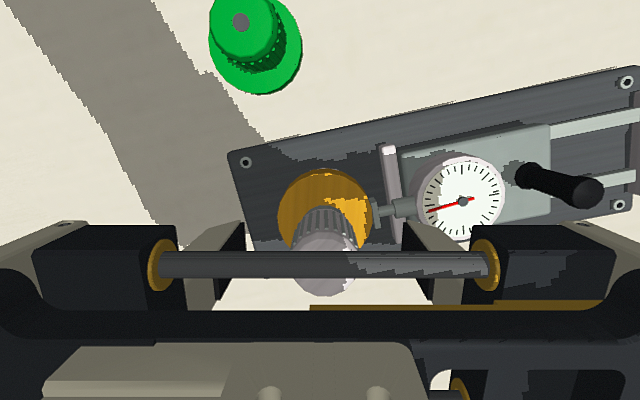

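View pics/rect6.png

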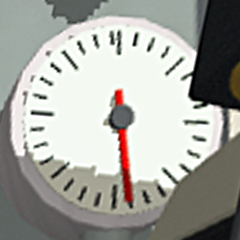

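The fingers straddle the knob at (322,262), and the dial at (463,201) is unobstructed. I'm gripping and turning in steps while reading the pointer.

```bash
cat >> h.py <<'E'
def read(C,im):
    r=dial(C,im); i=r.astype(int)
    m=(i[...,0]-np.maximum(i[...,1],i[...,2])>60)
    ys,xs=np.nonzero(m); rr=np.hypot(xs-120,ys-118); k=(rr>40)&(rr<92)
    if k.sum()<8: return None,r
    return np.arctan2((xs[k]-120).mean(),-(ys[k]-118).mean())%(2*np.pi),r
E
python3 - <<'E'
from h import *
x,y=.0003,.0005
effector.close(f_grip=12)
print("gap",manip.current_finger_gap(),manip.current_force().round(2),manip.current_clock())
S=[]
for a in [78,68,58,48,38,28,20,12,6,0,-6]:
    if a<78: manip.move_pose(W(x,y,.068),Q(TH+np.radians(a)))
    C=cam("wrist");im=viewer.get_image("wrist")
    v,r=read(C,im); S.append(r)
    yaw=R.from_quat(manip.current_tcp_rot()).as_matrix()[:,0]; yaw=np.degrees(np.arctan2(yaw[1],yaw[0])-TH)
    p=manip.current_tool_pos()
    print(a,round(yaw,1),"ptr",None if v is None else (round(v,3),"mm",round(v/.4,2)),manip.current_force().round(1),round(p[2],4),round(manip.current_clock(),2))
cv2.imwrite("pics/w7.png",im[:,:,::-1])
S.append(np.zeros_like(S[0]))
M=np.vstack([np.hstack(S[:6]),np.hstack(S[6:12])])
cv2.imwrite("pics/m7.png",cv2.resize(M,(792,264))[:,:,::-1])
E
```

```text
gap 0.033442503223953715 [0.47 1.06 0.33] 16.3167
78 78.0 ptr (np.float64(3.021), 'mm', np.float64(7.55)) [-0.3  1.1  0.9] 0.068 16.37
68 68.3 ptr (np.float64(3.349), 'mm', np.float64(8.37)) [-0.8  1.3  2.8] 0.068 16.68
58 58.4 ptr (np.float64(3.641), 'mm', np.float64(9.1)) [-1.7  2.   2.3] 0.068 17.0
48 48.4 ptr (np.float64(3.89), 'mm', np.float64(9.72)) [-1.3  2.6  1.4] 0.068 17.32
38 38.4 ptr (np.float64(4.111), 'mm', np.float64(10.28)) [-2.9  2.3  3.4] 0.068 17.63
28 28.4 ptr (np.float64(4.283), 'mm', np.float64(10.71)) [-2.9  2.1  4.7] 0.068 17.95
20 20.3 ptr (np.float64(4.376), 'mm', np.float64(10.94)) [-3.1  1.1  4.3] 0.068 18.25
12 12.2 ptr (np.float64(4.435), 'mm', np.float64(11.09)) [-4.4  1.7  4.7] 0.068 18.55
6 6.1 ptr (np.float64(4.454), 'mm', np.float64(11.13)) [-4.2  2.1  5.5] 0.068 18.85
0 0.1 ptr (np.float64(4.453), 'mm', np.float64(11.13)) [-4.2  1.   5.2] 0.068 19.15
-6 -5.9 ptr (np.float64(4.436), 'mm', np.float64(11.09)) [-4.4  0.5  6.8] 0.068 19.45
```

View pics/m7.png

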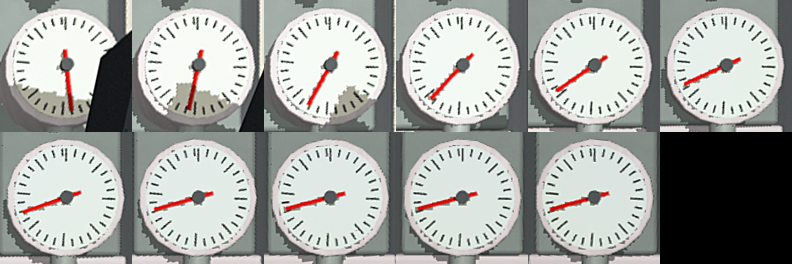

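View pics/w7.png

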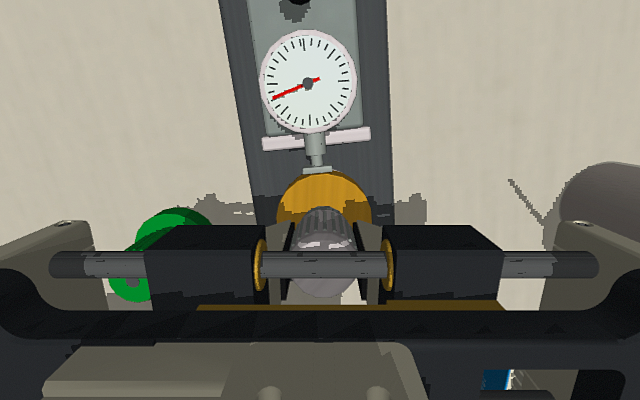

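The readings peak around yaw +3° at 11.13 mm. I'm returning there, releasing, retreating and reading again.

```bash
python3 - <<'E'
from h import *
x,y=.0003,.0005
def rep(t):
    C=cam("wrist");im=viewer.get_image("wrist"); v,r=read(C,im)
    print(t,"ptr",v,"mm",None if v is None else v/.4,manip.current_force().round(1),round(manip.current_clock(),2)); return im,r
manip.move_pose(W(x,y,.068),Q(TH+np.radians(3))); rep("gripped")
effector.open_jaws(); rep("open")
manip.servo_line(W(x,y,.15),vel=.1); manip.sleep(.3)
im,r=rep("up")
manip.move_pose(W(0,.05,.19),Q(TH)); manip.sleep(.3)
im,r=rep("back")
cv2.imwrite("pics/w8.png",im[:,:,::-1]); cv2.imwrite("pics/rect8.png",cv2.resize(r,(480,480))[:,:,::-1])
crop(im,270,65,380,255,4,"w8c")
E
```

```text
gripped ptr 4.498715986723353 mm 11.24678996680838 [-3.3  1.   4.3] 19.76
open ptr 4.499830746239001 mm 11.2495768655975 [0.3 0.2 1. ] 20.86
up ptr 4.499455619692546 mm 11.248639049231365 [1.  0.  0.9] 22.18
back ptr 4.492803816196424 mm 11.232009540491058 [-0.7  1.   0.2] 22.88
```

View pics/w8c.png

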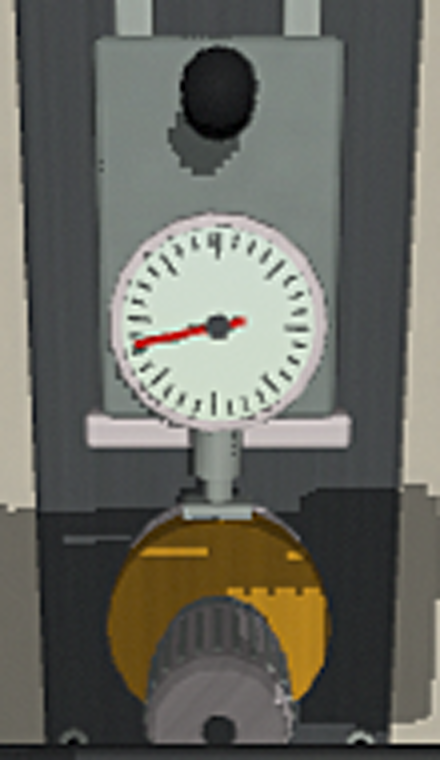

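View pics/rect8.png

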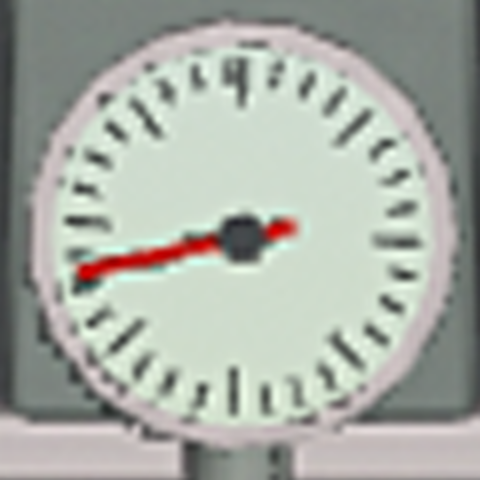

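After release the gauge reads 11.23 mm. The disc lobe is symmetric about the bed axis towards the plunger, the knob is upright, and the carriage is still against its bar. I'm handing in.

```bash
python3 - <<'E'
from h import *
print(manip.current_clock(),manip.current_force().round(2)); manip.hand_in()
E
```

```text
22.8833 [-0.73  0.96  0.19]
the job is handed in; nothing more can be done
```

The gauge is home against its stop, the eccentric is at its high spot with the knob released, and the job was handed in at 22.9 s. No verdict is reported, so this rests on my own checks.

- **Gauge:** I pinched the finger post and slid it home at about 0.02–0.03 m/s. It stopped dead while the push rose from 12 to 23 N, and the last picture shows it still flush with its stop bar.
- **Eccentric:** I gripped the knob with 12 N and turned it about 75° clockwise seen from above. The pointer reading rose from 7.55 mm to a peak, fell slightly past it, and I turned back to the peak before letting go.
- **Last checks:** after release and retreat the gauge read 11.23–11.25 mm, against the 10.9 mm needed. The hub looked upright and seated, the gripper was clear with near-zero wrist force, and I saw no contact with the green look-alike or the bystanders.
- **Disagreements:**
  - The tool stopped at 140.4 mm from my estimated centre axis instead of 139 mm. I put that down to where the pads held the post and to camera calibration.
  - The gauge read about 0.1 mm higher coming back to the peak than on the way past it, probably from the play of the hub on its centre.

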